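# Unpile the jeweller's blocks and lay out the bench

## Task

The blocks of this jeweller's bench have been left in one pile; take it apart from the top and put each thing where it is used, the same way up as it stands now: the little round tin in the empty middle hole of its rack, the dimpled steel doming cube in the square recess of the punch stand, the plain steel bench block flat on the middle of the rubber pad, and the firebrick flat on the middle of the round soldering stand. Leave the two tins already in the rack undisturbed in their holes, and let go of everything.

Things in the scene. Friction and masses are not known exactly. Their poses are not given: they have to be found in the camera images.
- tin: Plain aluminium screw-lid tin, upright round disc shape, 30 mm diameter, 24 mm high, about 40 g; lies on top of the pile, on the doming cube. Origin: centre of its underside; z is up.
- doming_cube: Solid steel doming cube, 40 x 40 x 40 mm, about 0.47 kg, with round dimples in its faces; second from the top of the pile, on the bench block. Origin: centre of its underside; x and y square to its side faces, z up.
- bench_block: Plain polished steel bench block, 56 x 56 mm and 18 mm thick, about 0.44 kg; third from the top of the pile, on the firebrick. Origin: centre of its underside; x and y square to its side faces, z up.
- firebrick: Cream-coloured firebrick soldering block, 110 mm long (along its x), 64 mm wide (along its y), 30 mm high, about 0.18 kg; the bottom of the pile, on the bench top. Origin: centre of its underside; z up.
- tin_rack: Fixed light wooden rack, 166 mm long (its x) by 58 mm (its y), 18 mm high, with a row of three round holes along its x, 38 mm in diameter, 8 mm deep (floor 10 mm above the bench top), 55 mm apart. The outer two hold tins that stand 34 mm above the bench top; the middle hole is empty and is the tin's place. Origin: on the bench top, below the centre of the middle hole; z up.
- punch_stand: Fixed brown wooden stand, 70 mm wide (along its y), 20 mm high, with a square recess 48 x 48 mm, 8 mm deep (floor 12 mm above the bench top), sides along its x and y: the doming cube's place. Nine upright steel punches stand 68 to 118 mm from the recess centre towards its +x, within 30 mm either side, up to 73 mm above the bench top. Origin: on the bench top, below the centre of the recess; the stand reaches from 35 mm behind it to 125 mm ahead of it along x; z up.
- rubber_pad: Fixed black rubber pad, 100 x 100 mm, 25 mm high, flat top: the bench block's place. Origin: on the bench top, below its centre; z up, its top is at 25 mm.
- soldering_stand: Fixed low round soldering stand, 150 mm in diameter, flat white perforated plate with a dark steel edge, its top 22 mm above the bench top: the firebrick's place. Origin: on the bench top, below its centre; z up.
- rack_tin_a: A tin of the same kind (30 mm diameter, 24 mm high), loose in the rack's hole on its -x side; it stays there. Origin: centre of its underside; z up.
- rack_tin_b: A tin of the same kind (30 mm diameter, 24 mm high), loose in the rack's hole on its +x side; it stays there. Origin: centre of its underside; z up.
There are look-alikes about, which are no part of the job. What is shaped like the bench_block but green is not meant.

How it is judged:
By the outcome, as a careful person would: the job done as asked, in the order asked, and still so for the second after the job is handed in, with the robot touching nothing.
It also fails if it takes over 131 s, if anything falls off the work surface, if the arm or the gripper's body presses on something with over 40 N, if the wrist force passes 120 N, or if a joint passes its speed limit or range.

## Robot

A 6-joint arm with a two-finger parallel gripper is mounted at the origin on the work surface. World frame = base frame: x ahead of the robot, y to its left, z up, the work surface at z = 0. Lengths are in m, angles in rad, forces in N, time in s.
With the tool pointing down it reaches from about 0.25 to 0.725 m from the base axis. Payload 4 kg.
Tool frame: the origin (TCP) lies on the centre line of the jaws, within the pads' length; the fingertips stand 22 mm ahead of it and the grasp point (between the pads) lies 3 mm ahead of it; z points along the fingers, y is the line along which they close (so a half turn about z gives the same grasp; the last joint's range is limited). The gripper opens to 85 mm and grips with 20 to 120 N. Pads are 22 mm wide; open, the fingers measure 114 mm over their backs; the gripper's body (76 mm by 85 mm) begins 54 mm behind the grasp point. The pads swing forward as they close: fully open they stand 13 mm farther back than shut.
Start: joints at [-1.226, 0.241, 0.005, 1.335, 0, 1.571], TCP at [0.169, -0.471, 0.229] pointing down, gripper open.
Joint ranges: [-2.72, 2.72], [-1.05, 1.87], [-1.09, 1.28], [-1.99, 2.15], [-1.42, 1.44], [-3.14, 3.14]. Speed limits (rad/s): [2.79, 2.79, 3.14, 3.14, 3.14, 3.14].

## Interface

Orientations are given as a unit quaternion [x, y, z, w].
In Python, from workcell import bot gives the robot as it stands.
- The arm moves only by the shell command python3 -m inch 'ROWS'. ROWS is JSON, one flat list of numbers, 7 for each row, row after row: the shift along the world's x, y, z in mm, then the turn, a rotation vector about the world's x, y, z in rad, then the opening in per cent of the stroke, from 0 (shut) to 100 (fully open). A call has 1 to 8 rows; each row is the pose to reach, as a shift and turn from the pose commanded when the call began; what a row does not reach only later rows make up. A row lasts 1/12 s, in which the tool goes at most 41.7 mm and 7.16 degrees, less where a joint would pass 70% of its speed; a pose out of reach is approached as far as the arm can. A call with a gripper value outside its range is refused whole. The fingers move at their own pace and stop on an object; the grip force is fixed at half the most. Time passes only in rows, so rows that repeat a pose let the fingers close. It gives the time, the measured TCP pose, the force, the opening and the grip force at its end, in the units of the state.
- bot.get_obs(): the state, without advancing time (a new reading comes with each control period).
- bot.camera(name): name is "scene" or "top" or "wrist"; returns the picture (480x640x3 uint8, blue, green, red); there is no depth.
- bot.camera_info(name): a dict with "intrinsics" (3x3 intrinsics, pixels), "camera_from_world" (4x4, takes a point from world to camera coordinates); the wrist camera has in their place "hand_eye" (4x4, takes a point from camera to tool coordinates, whose origin is the TCP and whose axes are the flange's). Camera axes: x right, y down, z forward; pixel columns grow to the right and rows downward; lengths in m; the calibration is good to about 2 mm. A picture is of the moment at which its call begins: read the wrist's pose just before it. camera_info takes no time and is no camera call.
- bot.job_done(): hands the job in; it is judged then, once.
Trained networks look in the newest picture that a camera, given by its name, has taken for a name from the list of things; names that differ only in an ending like _2 or _b are one class to them, and where a whole thing is asked for, a point or a joint stands for the part that bears it (a point fixed in the world has none). Each returns a list of dicts, best first, with "confidence" (0 to 1); they miss things now and then, are a little off and sometimes report something else, mostly with a low value. They report only what shows in the picture. A call takes as long as a camera call. They do not tell look-alikes from the thing itself.
- bot.silhouettes(camera, target): "mask" (480x640 bool, what is visible of it) and "uv" ([column, row] in pixels, amid what is visible of it).
- bot.spot_point(camera, target): "uv" ([column, row] in pixels: a listed point, or the origin of a listed thing).
The state is a dict: "clock": time; "joint_pos": joint angles; "joint_vel": joint speeds; "tau": joint torques, N m; "eef_pos": TCP position; "tool_rot": TCP orientation; "ft_force": force on the tool from outside, world axes, zero at the start; "ft_torque": the same for the moment, N m; "grip_width": finger opening in m; "grasp_force": force on a finger pad.
Only numpy, scipy, OpenCV 4.12 (cv2) and the standard library are available. Lean on these libraries where they do the work, as an engineer would, in place of code of your own. Each camera call takes 0.05 s, during which the arm holds its last target. There are 200 camera calls.

## Working session

There is one attempt and no reset: what is moved stays moved. The work goes in short steps, Python scripts to look and compute and a shell command to move; the robot and the scene stay as the last step left them, time stands still between calls to the robot, and variables do not carry over. Pictures are saved under pics/ and viewed, at most 14 in all, crops included, and the job is handed in when it is done.

```bash
mkdir -p pics; ls; python3 - <<'E'
from workcell import bot
import cv2
for c in ("top","scene"):
    cv2.imwrite(f"pics/{c}0.png",bot.camera(c))
    i=bot.camera_info(c); print(c,i)
    for n in ["tin","doming_cube","bench_block","firebrick","tin_rack","punch_stand","rubber_pad","soldering_stand"]:
        print(n,[(s["uv"],round(s["confidence"],2),int(s["mask"].sum())) for s in bot.silhouettes(c,n)])
print(bot.camera_info("wrist")); print(bot.get_obs())
E
```

```text
pics
top {'intrinsics': array([[458.46562324,   0.        , 316.10727102],
       [  0.        , 458.46562324, 244.94050705],
       [  0.        ,   0.        ,   1.        ]]), 'camera_from_world': array([[-0.00479035, -0.99969691,  0.02414841,  0.00545405],
       [-0.99623561,  0.00268078, -0.08664543,  0.5175035 ],
       [ 0.08655443, -0.02447256, -0.9959465 ,  1.12923782],
       [ 0.        ,  0.        ,  0.        ,  1.        ]])}
tin []
doming_cube [([271.5, 189.2], 0.46, 167)]
bench_block [([170.7, 225.1], 0.81, 464), ([277.8, 186.3], 0.45, 8), ([267.0, 199.9], 0.29, 466)]
firebrick [([265.7, 200.6], 0.78, 516)]
tin_rack [([311.2, 275.0], 0.75, 1231), ([267.4, 198.9], 0.54, 695)]
punch_stand [([365.2, 176.1], 0.79, 1742)]
rubber_pad [([190.7, 288.0], 0.75, 1704)]
soldering_stand [([453.2, 293.2], 0.67, 2947)]
scene {'intrinsics': array([[436.91815167,   0.        , 316.81461868],
       [  0.        , 436.91815167, 232.32819738],
       [  0.        ,   0.        ,   1.        ]]), 'camera_from_world': array([[-0.59291501,  0.80518621,  0.01126729,  0.31660044],
       [
[... 1114 characters left out ...]
0]])}
{'clock': 0.9, 'joint_pos': array([-1.22600917e+00,  2.40584317e-01,  5.03786496e-03,  1.33517904e+00,
        3.25197755e-05,  1.57079071e+00]), 'joint_vel': array([ 0.0011067 , -0.00090493, -0.00027343,  0.0019629 ,  0.00086043,
        0.00116231]), 'tau': array([ 1.74384513e-04, -3.72195232e+01,  2.52693611e+01,  1.05361298e-03,
        2.57293391e-05, -6.37062030e-06]), 'eef_pos': array([ 0.16901659, -0.47059553,  0.22912879]), 'tool_rot': array([9.85176510e-01, 1.71543705e-01, 2.20945510e-05, 3.21046103e-05]), 'ft_force': array([-0.58097712,  0.56039256, -0.13438952]), 'ft_torque': array([0.01845353, 0.06783911, 0.04909623]), 'grasp_force': 0.0, 'grip_width': 0.08543888628753193}
```

```bash
python3 - <<'E'
import cv2
t=cv2.imread("pics/top0.png")[130:350,130:550]
cv2.imwrite("pics/topc.png",cv2.resize(t,(800,419),interpolation=cv2.INTER_CUBIC))
E
```

```text
(no output)
```

View pics/topc.png

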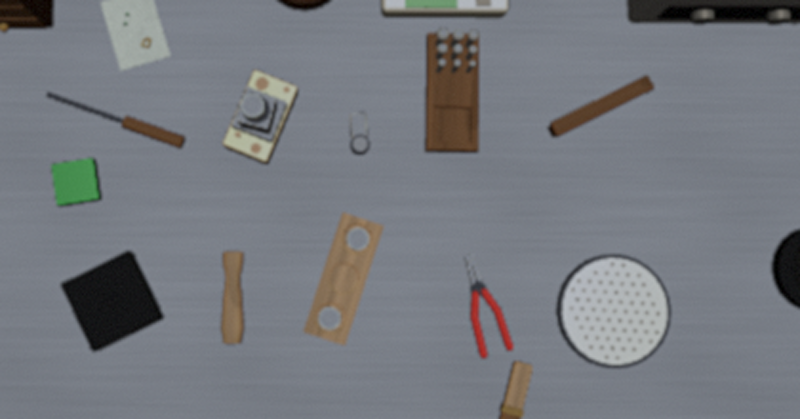

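View pics/scene0.png

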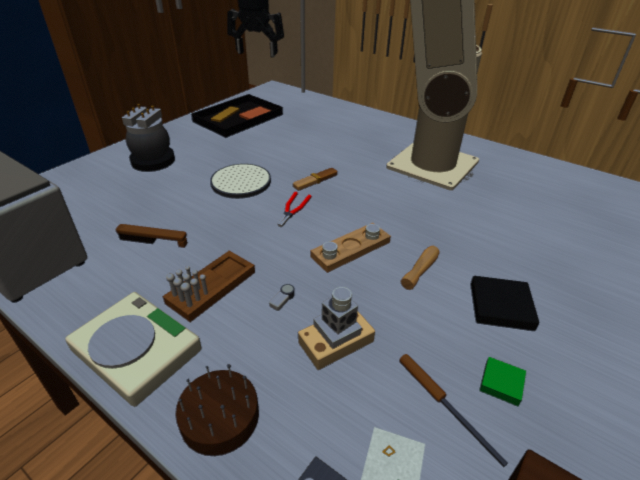

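The top view (full-image pixels) shows the pile at (265,193), the rack at (311,275), the punch stand at (367,178) with its punches towards the far side, the pad at (189,288) and the soldering stand at (452,293).

Possible mix-ups:
- **Tin:** the pile-top tin at (264,187), or the rack tins at (318,255) and (303,297). I take the pile-top one.
- **Bench block:** the steel block in the pile at (267,195), or the green look-alike at (170,225). I take the one in the pile.

```bash
cat > h.py <<'E'
from workcell import bot
import numpy as np, cv2
from scipy.spatial.transform import Rotation as R
def cam(c):
    i=bot.camera_info(c); K=np.array(i["intrinsics"])
    if c=="wrist":
        o=bot.get_obs(); T=np.eye(4); T[:3,:3]=R.from_quat(o["tool_rot"]).as_matrix(); T[:3,3]=o["eef_pos"]
        return K,np.linalg.inv(T@np.array(i["hand_eye"]))
    return K,np.array(i["camera_from_world"])
def toW(kc,uv,z):
    K,C=kc; uv=np.atleast_2d(np.asarray(uv,float))
    d=(np.linalg.inv(K)@np.c_[uv,np.ones(len(uv))].T).T@C[:3,:3]; o=-C[:3,:3].T@C[:3,3]
    return (o+d*((z-o[2])/d[:,2])[:,None])[:,:2]
def toP(kc,P):
    K,C=kc; p=(C[:3,:3]@np.atleast_2d(P).T).T+C[:3,3]; q=p@K.T; return q[:,:2]/q[:,2:]
def rect(kc,mask,z):
    cs=max(cv2.findContours(mask.astype(np.uint8),0,1)[0],key=cv2.contourArea)
    w=(toW(kc,cs[:,0],z)*1000).astype(np.float32); return cv2.minAreaRect(w)
def st():
    o=bot.get_obs(); r=R.from_quat(o["tool_rot"]).as_matrix()
    print("t",round(o["clock"],2),"tcp",(o["eef_pos"]*1000).round(1),"ydir deg",np.degrees(np.arctan2(r[1,1],r[0,1])).round(1),"F",np.round(o["ft_force"],1),"w",round(o["grip_width"]*1000,1),"g",round(o["grasp_force"],1))
E
python3 - <<'E'
from h import *
k=cam("top"); bot.camera("top")
for n,z in [("bench_block",.02),("firebrick",.03),("tin_rack",.018),("punch_stand",.02),("rubber_pad",.025),("soldering_stand",.022)]:
    s=bot.silhouettes("top",n)
    if s: print(n,[tuple(np.round(np.array(v).ravel(),1) for v in rect(k,s[0]["mask"],z)) for _ in [0]], s[0]["confidence"])
k2=cam("scene"); bot.camera("scene")
for n,z in [("tin",.112),("doming_cube",.088)]:
    for c,kk in(("scene",k2),("top",k)):
        for s in bot.silhouettes(c,n)[:1]: print(c,n,s["uv"],toW(kk,s["uv"],z-.012 if n=="tin" else z-.02)*1000, rect(kk,s["mask"],z)[0])
for uv in [(264,187)]: print(toW(k,uv,.112)*1000)
E
```

```text
bench_block [(array([649.2, 112. ]), array([30.7, 63. ]), array([45.6]))] 0.75
firebrick [(array([654.8, 126.4]), array([ 67.2, 112.8]), array([67.9]))] 0.73
tin_rack [(array([441.2,  19. ]), array([ 62.1, 171.2]), array([70.7]))] 0.58
punch_stand [(array([ 692.1, -127.7]), array([ 71.5, 167.2]), array([89.]))] 0.76
rubber_pad [(array([412.8, 318.6]), array([ 97.4, 104.3]), array([27.5]))] 0.6
soldering_stand [(array([ 396.2, -337. ]), array([146.7, 145.1]), array([88.6]))] 0.92
scene tin [343.4, 296.4] [[643.89629    129.73114898]] (658.8170166015625, 136.68649291992188)
top tin [261.3, 187.5] [[647.24516843 134.20224972]] (649.4338989257812, 129.12332153320312)
scene doming_cube [339.6, 320.0] [[662.17408824 136.76811354]] (670.921630859375, 138.91648864746094)
top doming_cube [268.8, 190.0] [[647.94858715 119.04808252]] (646.8721923828125, 124.44554901123047)
[[645.85812724 126.7707398 ]]
```

```bash
for i in 1; do python3 -m inch '[20,25,1,0,0,0.1,100, 40,50,2,0,0,0.2,100, 60,75,2,0,0,0.3,100, 80,100,3,0,0,0.4,100, 100,125,4,0,0,0.5,100, 120,150,4,0,0,0.6,100, 140,175,5,0,0,0.7,100, 160,200,5,0,0,0.8,100]'
python3 -m inch '[20,25,1,0,0,0.1,100, 40,50,2,0,0,0.2,100, 60,75,2,0,0,0.3,100, 80,100,3,0,0,0.4,100, 100,125,4,0,0,0.5,100, 120,150,4,0,0,0.6,100, 140,175,5,0,0,0.7,100, 160,200,5,0,0,0.8,100]'
python3 -m inch '[20,25,1,0,0,0.1,100, 40,50,2,0,0,0.2,100, 60,75,2,0,0,0.3,100, 80,100,3,0,0,0.4,100, 100,125,4,0,0,0.5,100, 120,150,4,0,0,0.6,100, 140,175,5,0,0,0.7,100, 160,200,5,0,0,0.8,100]'; done
python3 - <<'E'
from h import *
k=cam("wrist"); im=bot.camera("wrist"); st(); cv2.imwrite("pics/w1.png",im)
for n,z in [("tin",.112),("doming_cube",.088),("bench_block",.048),("firebrick",.03)]:
    for s in bot.silhouettes("wrist",n)[:2]:
        if s["mask"].sum()>20: print(n,s["uv"],round(s["confidence"],2),[np.round(v,1) for v in rect(k,s["mask"],z)])
E
```

```text
clock: 2.17
eef_pos: [0.3298, -0.2694, 0.2345]
tool_rot: [0.839, 0.544, 0.0, 0.0]
ft_force: [0.4, -0.3, 0.5]
grip_width: 0.0853
grasp_force: 0.0
clock: 2.83
eef_pos: [0.4899, -0.0691, 0.2394]
tool_rot: [0.561, 0.828, 0.0, 0.0]
ft_force: [0.6, -1.3, -0.5]
grip_width: 0.0857
grasp_force: 0.0
clock: 3.5
eef_pos: [0.6498, 0.1308, 0.2441]
tool_rot: [0.195, 0.981, -0.0, 0.0]
ft_force: [1.4, 0.3, 0.6]
grip_width: 0.0856
grasp_force: 0.0
t 3.55 tcp [652.5 136.  241.6] ydir deg 68.0 F [ 2.7  1.4 -0.8] w 85.6 g 0.0
tin [315.1, 223.0] 0.7 [array([649.2, 130.7]), array([28.8, 32.6]), np.float64(86.9)]
doming_cube [304.6, 205.8] 0.79 [array([647.4, 128.6]), array([40.7, 46.7]), np.float64(75.9)]
bench_block [329.4, 194.4] 0.57 [array([653.4, 129. ]), array([55.8, 57.1]), np.float64(68.9)]
bench_block [517.7, 28.8] 0.57 [array([571.3, 351.9]), array([51.3, 58.4]), np.float64(9.9)]
firebrick [315.8, 179.8] 0.76 [array([655.1, 128.7]), array([ 63.4, 109.4]), np.float64(67.6)]
```

View pics/w1.png

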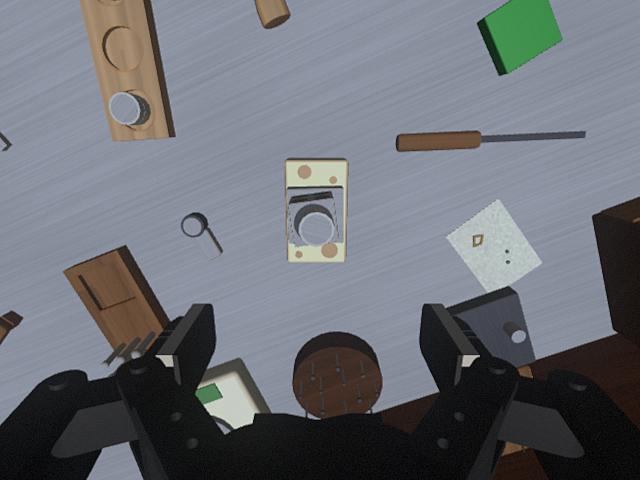

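The wrist view shows the tin at (317,225) on the dimpled cube, then the steel block and the cream brick at (316,210). The green look-alike is far off at (520,35).

```bash
cat >> h.py <<'E'
from scipy.optimize import minimize
def box(a,b,z0,z1): return np.array([[x,y,z] for x in(-a/2,a/2) for y in(-b/2,b/2) for z in(z0,z1)])
def cyl(d,z0,z1):
    t=np.linspace(0,2*np.pi,40); return np.vstack([np.c_[d/2*np.cos(t),d/2*np.sin(t),0*t+z] for z in(z0,z1)])
def fit(kc,mask,pts,x0):
    """best x,y,yaw (mm,mm,deg) so that the projected hull of pts (mm) matches the mask"""
    m=cv2.resize(mask.astype(np.uint8),None,fx=4,fy=4,interpolation=cv2.INTER_NEAREST)
    def cost(p):
        q=R.from_euler("z",p[2],degrees=True).apply(pts)+[p[0],p[1],0]
        h=cv2.convexHull((toP(kc,q/1000)*4+1.5).astype(np.float32))
        r=np.zeros_like(m); cv2.fillConvexPoly(r,np.round(h).astype(np.int32),1)
        return 1-(r&m).sum()/max(1,(r|m).sum())
    s=np.array([[0,0,0],[6,0,0],[0,6,0],[0,0,8]])
    o=minimize(cost,x0,method="Nelder-Mead",options=dict(initial_simplex=np.array(x0)+s,xatol=.05,fatol=1e-4))
    return o.x.round(1),round(1-o.fun,3)
E
python3 - <<'E'
from h import *
bot.camera("top"); k=cam("wrist"); im=bot.camera("wrist"); st(); 
print("tin",fit(k,bot.silhouettes("wrist","tin")[0]["mask"],cyl(30,88,112),[649,130,0]))
m=0
for n in("tin","doming_cube","bench_block","firebrick"): m=m|bot.silhouettes("wrist",n)[0]["mask"].astype(int)
print("brick",fit(k,m>0,box(110,64,0,30),[653,128,-22]))
mc=bot.silhouettes("wrist","doming_cube")[0]["mask"]|bot.silhouettes("wrist","tin")[0]["mask"]
print("cube",fit(k,mc,box(40,40,48,88),[648,129,-14]))
t=cam("top")
for n,p,x in [("tin_rack",box(166,58,0,18),[441,19,-19]),("rubber_pad",box(100,100,0,25),[413,318,27]),("soldering_stand",cyl(150,0,22),[396,-337,0]),("punch_stand",box(160,70,0,20),[692,-127,0])]:
    s=bot.silhouettes("top",n)
    if s: print(n,fit(t,s[0]["mask"],p,x))
E
```

```text
t 3.85 tcp [648.6 128.4 244.5] ydir deg 67.2 F [-0.8  0.6 -0.2] w 85.5 g 0.0
tin (array([ 6.521e+02,  1.309e+02, -5.000e-01]), np.float64(0.953))Traceback (most recent call last):
  File "<stdin>", line 5, in <module>
IndexError: list index out of range
```

```bash
python3 -m inch '[1,1,-30,0,0,0,100, 2,2,-60,0,0,0,100, 2,2,-85,0,0,0,100, 2,2,-105,0,0,0,100, 2,2,-118,0,0,0,100, 2,2,-126,0,0,0,100, 2,2,-130,0,0,0,100, 2,2,-131,0,0,0,100]'
python3 -m inch '[0,0,0,0,0,0,50, 0,0,0,0,0,0,0, 0,0,0,0,0,0,0, 0,0,0,0,0,0,0, 0,0,0,0,0,0,0, 0,0,0,0,0,0,0, 0,0,0,0,0,0,0, 0,0,0,0,0,0,0]'
```

```text
clock: 4.77
eef_pos: [0.6509, 0.1312, 0.1129]
tool_rot: [0.197, 0.98, -0.0, -0.0]
ft_force: [-0.3, 0.1, 0.3]
grip_width: 0.0853
grasp_force: 0.0
clock: 5.43
eef_pos: [0.651, 0.1315, 0.1132]
tool_rot: [0.197, 0.98, 0.0, 0.0]
ft_force: [-0.1, -0.1, 0.1]
grip_width: 0.0
grasp_force: 0.0
```

```bash
python3 - <<'E'
from h import *
im=bot.camera("wrist"); st(); sc=bot.camera("scene")
c=cv2.resize(sc[250:390,270:450],None,fx=3,fy=3,interpolation=cv2.INTER_CUBIC)
w=cv2.resize(im,(560,420)); cv2.imwrite("pics/w2.png",w); cv2.imwrite("pics/s2.png",c)
E
```

```text
t 5.48 tcp [651.  131.4 113.1] ydir deg 67.3 F [ 0.  -0.1  0.4] w -0.0 g 0.0
```

View pics/s2.png

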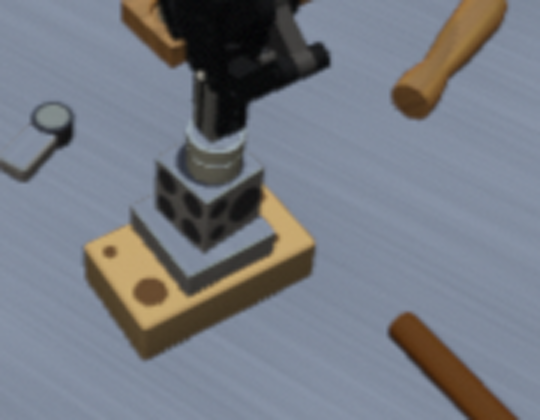

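View pics/w2.png

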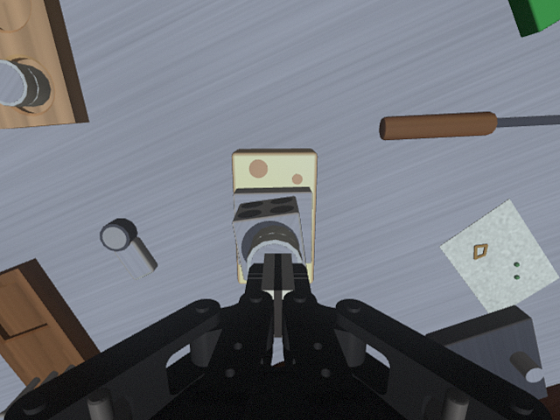

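The fingers are shut at wrist-crop (275,270), and the tin still stands on the cube behind them at (275,240). I'll measure where it is relative to the fingers.

```bash
python3 - <<'E'
from h import *
for c in("wrist","scene","top"):
    k=cam(c); bot.camera(c)
    for n in("tin","doming_cube"):
        for s in bot.silhouettes(c,n)[:3]:
            b=cv2.boundingRect(s["mask"].astype(np.uint8)); print(c,n,s["uv"],b,round(s["confidence"],2))
    o=bot.get_obs(); r=R.from_quat(o["tool_rot"]).as_matrix()
    print(" tip proj",toP(k,o["eef_pos"]+r@[0,0,.022]).round(0), "tin at 652,131: bbox",cv2.boundingRect(toP(k,(cyl(30,88,112)+[652,131,0])/1000).astype(np.float32)),"cube",cv2.boundingRect(toP(k,(R.from_euler("z",-14,degrees=True).apply(box(40,40,48,88))+[649,129,0])/1000).astype(np.float32)))
E
```

```text
wrist tin [311.5, 277.5] (282, 257, 64, 51) 0.68
wrist tin [48.0, 63.4] (0, 0, 102, 147) 0.43
wrist doming_cube [296.1, 252.3] (266, 224, 83, 95) 0.97
 tip proj [[315. 282.]] tin at 652,131: bbox (282, 255, 66, 77) cube (264, 218, 89, 100)
scene tin [341.0, 301.1] (332, 292, 20, 20) 0.68
scene doming_cube [339.9, 318.3] (321, 298, 36, 36) 0.57
 tip proj [[341. 304.]] tin at 652,131: bbox (330, 287, 22, 26) cube (321, 290, 39, 46)
 tip proj [[263. 187.]] tin at 652,131: bbox (255, 178, 15, 15) cube (253, 177, 23, 24)
```

```bash
python3 - <<'E'
from h import *
k=cam("wrist"); o=bot.get_obs(); r=R.from_quat(o["tool_rot"]).as_matrix()
for z in(-20,-10,0,10,22): print(z,[toP(k,o["eef_pos"]+r@np.array([x,0,z])/1000).round(0)[0] for x in(-11,0,11)])
im=bot.camera("wrist"); cv2.imwrite("pics/w3.png",cv2.resize(im[200:440,220:410],None,fx=2.5,fy=2.5))
E
```

```text
-20 [array([315., 349.]), array([315., 325.]), array([315., 301.])]
-10 [array([315., 335.]), array([315., 313.]), array([315., 290.])]
0 [array([315., 324.]), array([315., 302.]), array([315., 280.])]
10 [array([315., 313.]), array([315., 293.]), array([315., 272.])]
22 [array([315., 302.]), array([315., 282.]), array([315., 262.])]
```

View pics/w3.png

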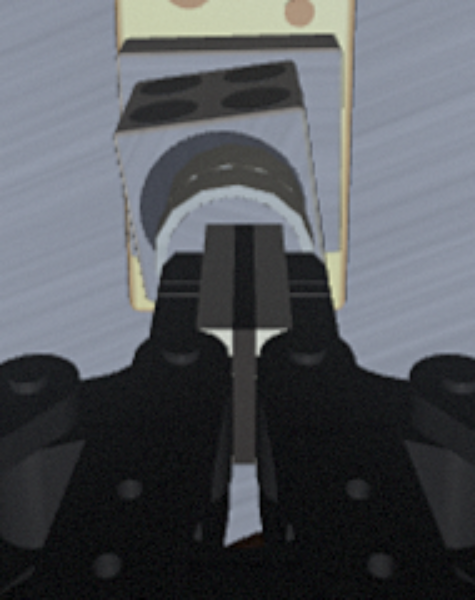

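The shut fingertips appear at row 290. That puts them about 10 mm behind the TCP (z≈123), so they closed above the tin. I'll open, go lower and watch the force.

```bash
python3 -m inch '[0,0,0,0,0,0,100, 0,0,0,0,0,0,100, 0,0,0,0,0,0,100, 0,0,0,0,0,0,100, 0,0,0,0,0,0,100, 0,0,-10,0,0,0,100, 0,0,-20,0,0,0,100, 0,0,-27,0,0,0,100]'
python3 -m inch '[0,0,0,0,0,0,50, 0,0,0,0,0,0,0, 0,0,0,0,0,0,0, 0,0,0,0,0,0,0, 0,0,0,0,0,0,0, 0,0,0,0,0,0,0, 0,0,0,0,0,0,0, 0,0,0,0,0,0,0]'
python3 - <<'E'
from h import *
im=bot.camera("wrist"); st(); cv2.imwrite("pics/w4.png",cv2.resize(im[200:440,220:410],None,fx=2.5,fy=2.5))
E
```

```text
clock: 6.7
eef_pos: [0.6502, 0.1313, 0.0841]
tool_rot: [0.197, 0.98, -0.0, -0.001]
ft_force: [-0.9, -0.2, 0.7]
grip_width: 0.0852
grasp_force: 0.0
clock: 7.37
eef_pos: [0.6516, 0.1315, 0.0869]
tool_rot: [0.197, 0.98, 0.0, 0.001]
ft_force: [-0.3, -0.4, 2.2]
grip_width: 0.028
grasp_force: 59.2
t 7.42 tcp [651.6 131.5  86.9] ydir deg 67.3 F [-0.1  0.2  3.3] w 28.0 g 59.2
```

View pics/w4.png

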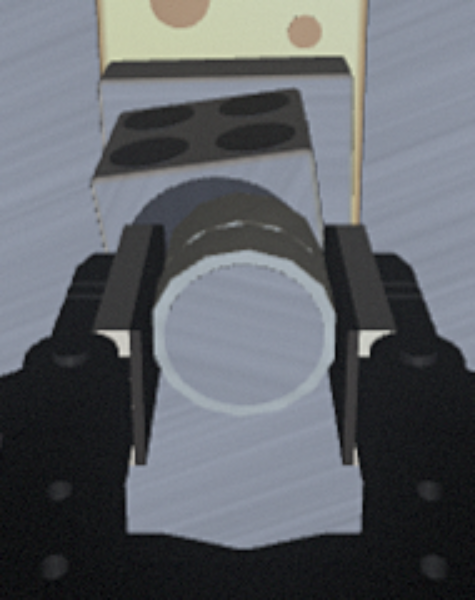

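Tin gripped: the pads are on its upper half and the width is 28 mm. Next I lift and go to a viewpoint beside the rack.

```bash
python3 -m inch '[0,0,12,0,0,0,0, 0,0,30,0,0,0,0, -10,-8,50,0,0,0,0, -35,-30,63,0,0,0.02,0, -65,-56,63,0,0,0.04,0, -97,-83,63,0,0,0.06,0, -128,-110,63,0,0,0.06,0, -150,-130,63,0,0,0.06,0]'
python3 -m inch '[-5,-5,0,0,0,0,0, -5,-5,0,0,0,0,0, -5,-5,0,0,0,0,0]'
python3 - <<'E'
from h import *
k=cam("wrist"); im=bot.camera("wrist"); st(); cv2.imwrite("pics/w5.png",im)
for s in bot.silhouettes("wrist","tin_rack")[:2]: print(s["uv"],round(s["confidence"],2),fit(k,s["mask"],box(166,58,0,18),[441,19,-19.3]))
for s in bot.silhouettes("wrist","rack_tin_a")[:4]: print("tin",s["uv"],s["confidence"],toW(k,s["uv"],.025)*1000)
for s in bot.spot_point("wrist","tin_rack")[:3]: print("o",s["uv"],s["confidence"],toW(k,s["uv"],0)*1000)
t=cam("top"); bot.camera("top"); s=bot.silhouettes("top","tin_rack")
if s: print(fit(t,s[0]["mask"],box(166,58,0,18),[441,19,-19.3]))
E
```

```text
clock: 8.08
eef_pos: [0.4974, -0.0001, 0.1486]
tool_rot: [0.168, 0.986, -0.001, -0.001]
ft_force: [0.9, -0.7, 0.4]
grip_width: 0.0281
grasp_force: 59.2
clock: 8.33
eef_pos: [0.4967, -0.0035, 0.1494]
tool_rot: [0.168, 0.986, 0.0, 0.001]
ft_force: [0.9, 0.3, -0.5]
grip_width: 0.0281
grasp_force: 59.2
t 8.38 tcp [497.3  -3.1 149.4] ydir deg 70.7 F [ 0.6 -0.9 -0. ] w 28.1 g 59.2
[321.1, 140.7] 0.84 (array([441.1,  18.3, -18.2]), np.float64(0.818))
[320.7, 321.1] 0.43 (array([441. ,  19. , -19.3]), np.float64(0.0))
tin [321.7, 71.6] 0.87 [[390.55776714  38.2088595 ]]
tin [317.1, 223.8] 0.77 [[492.81308217  -1.08833104]]
o [320.1, 150.5] 0.94 [[441.8720647   19.40397533]]
(array([441. ,  19. , -19.3]), np.float64(0.0))
```

View pics/w5.png

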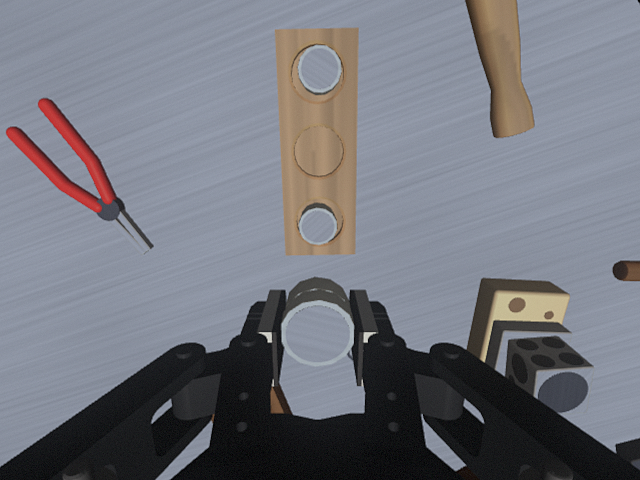

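The empty middle hole's rim is centred at (319,150), with the rack tins at (320,70) and (318,224). The held tin's lid is centred at (317.5,333).

```bash
python3 - <<'E'
from h import *
k=cam("wrist"); o=bot.get_obs()
print(toW(k,[319,150.5],.018)*1000, toW(k,[317.5,333],o["eef_pos"][2]+.025)*1000, o["eef_pos"]*1000)
E
```

```text
[[440.41570087  19.29561278]] [[497.53336713  -2.01824062]] [496.73623978  -2.82697874 148.78507082]
```

```bash
python3 -m inch '[-14,5,0,0,0,0,0, -28,10,0,0,0,0,0, -42,16,-10,0,0,0,0, -56,21,-30,0,0,0,0, -56,21,-60,0,0,0,0, -56,21,-85,0,0,0,0, -56,21,-100,0,0,0,0, -56,21,-100,0,0,0,0]'
python3 - <<'E'
from h import *
k=cam("wrist"); im=bot.camera("wrist"); st(); cv2.imwrite("pics/w6.png",im[60:,100:540])
E
```

```text
clock: 9.3
eef_pos: [0.4373, 0.0178, 0.046]
tool_rot: [0.167, 0.986, -0.001, -0.003]
ft_force: [0.3, -0.2, -0.2]
grip_width: 0.0284
grasp_force: 59.2
t 9.35 tcp [438.6  17.8  47.7] ydir deg 70.8 F [ 0.6 -0.2  0.4] w 28.3 g 59.2
```

View pics/w6.png

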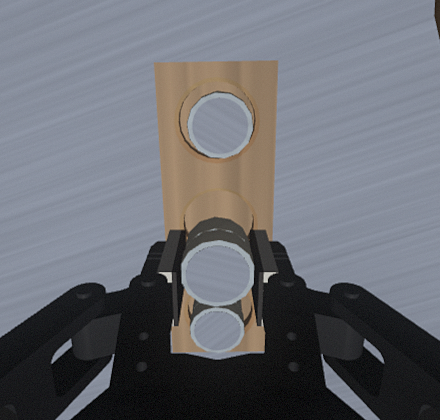

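It lines up with the middle hole: hole edge at (218,195), tin at (217,270). Lowering.

```bash
python3 -m inch '[0,1,-10,0,0,0,0, 0,1,-20,0,0,0,0, 0,1,-28,0,0,0,0, 0,1,-34,0,0,0,0, 0,1,-37,0,0,0,0, 0,1,-38,0,0,0,0, 0,1,-38,0,0,0,0, 0,1,-38,0,0,0,0]'
python3 - <<'E'
from h import *
st()
E
```

```text
clock: 10.02
eef_pos: [0.4412, 0.0187, 0.0153]
tool_rot: [0.167, 0.986, 0.001, 0.002]
ft_force: [-10.9, -0.4, 34.4]
grip_width: 0.0284
grasp_force: 79.1
t 10.02 tcp [441.2  18.7  15.3] ydir deg 70.7 F [-10.9  -0.4  34.4] w 28.4 g 79.1
```

```bash
python3 -m inch '[0,0,4,0,0,0,0, 0,0,5,0,0,0,0, 0,0,5,0,0,0,0]'
python3 - <<'E'
from h import *
k=cam("wrist"); im=bot.camera("wrist"); st(); sc=bot.camera("scene"); a=cv2.resize(im[180:420,220:420],(400,480)); b=cv2.resize(sc[210:290,290:410],(600,400),interpolation=cv2.INTER_CUBIC)[:, :390]
b=cv2.resize(sc[215:287,315:385],(390,400),interpolation=cv2.INTER_CUBIC)
cv2.imwrite("pics/w7.png",np.hstack([a[:400],b]))
E
```

```text
clock: 10.27
eef_pos: [0.441, 0.0185, 0.0169]
tool_rot: [0.168, 0.986, 0.0, 0.001]
ft_force: [-0.3, 0.3, -0.5]
grip_width: 0.0281
grasp_force: 59.5
t 10.32 tcp [440.6  18.5  16.4] ydir deg 70.7 F [ 0.1 -0.6 -0.5] w 28.1 g 59.5
```

View pics/w7.png

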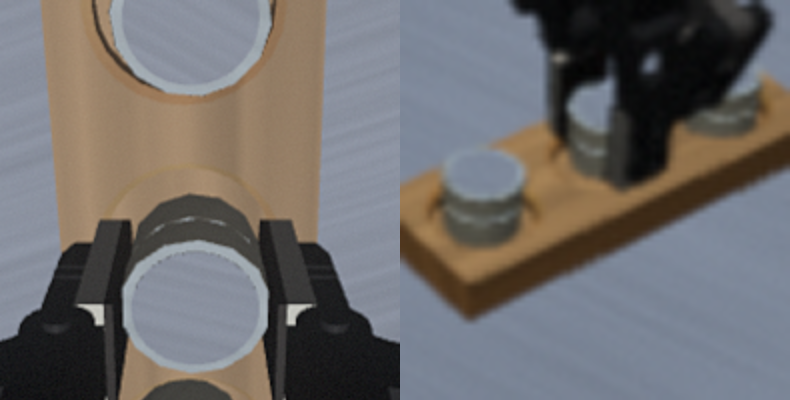

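```bash
python3 - <<'E'
from h import *
k=cam("wrist"); im=bot.camera("wrist"); o=bot.get_obs(); r=R.from_quat(o["tool_rot"]).as_matrix()
e=toW(k,[[311.5,264.3],[317.5,180+304/2]],.018)*1000
print(e, "hole c",e[0]-19*r[:2,0], o["eef_pos"]*1000)
for zt in(34,42,44): print(zt, toW(k,[[317.5,180+306/2],[317.5-36,180+152],[317.5+36,332]],zt/1000)*1000)
# edge of tin rack rect + rack tin hole rim
c=cv2.HoughCircles(cv2.medianBlur(cv2.cvtColor(im,6),3),3,1,10,param1=80,param2=20,minRadius=25,maxRadius=60); print(c)
cv2.imwrite("pics/w8.png",cv2.resize(cv2.convertScaleAbs(im[230:400,240:400],alpha=1.6),None,fx=3.5,fy=3.5,interpolation=cv2.INTER_CUBIC))
E
```

```text
[[421.48856464  23.32224772]
 [454.01054861  14.70783997]] hole c [439.42124064  17.04379008] [439.9029081   18.4704413   15.78520671]
34 [[445.07316409  17.81325929]
 [439.73218905   3.99216589]
 [449.5288702   31.94571294]]
42 [[440.35516207  19.4531936 ]
 [435.35021972   6.50166786]
 [444.53053306  32.69649006]]
44 [[439.17566156  19.86317718]
 [434.25472738   7.12904336]
 [443.28094877  32.88418435]]
[[[312.5 182.5  46.3]
  [316.5 322.5  42.7]
  [316.5 340.5  40.7]
  [316.5 359.5  59.4]
  [318.5 191.5  36.6]
  [331.5 332.5  59.4]
  [321.5 177.5  53.4]
  [326.5 318.5  46.1]
  [317.5 311.5  33.8]
  [317.5 399.5  47.9]
  [306.5 329.5  42.7]
  [322.5 350.5  46.1]
  [303.5 192.5  46.5]
  [305.5 318.5  45. ]
  [301.5 181.5  36.6]
  [312.5 434.5  43.5]
  [327.5 185.5  29.3]]]
```

View pics/w8.png

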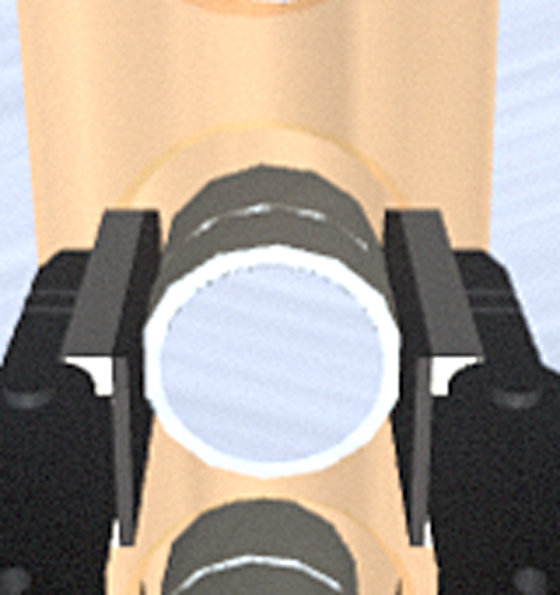

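The rim arc is centred at (264,~250 in the crop) and the tin at (272,350). Aligned within about 1.5 mm. The scene view shows the fingertips resting on the rack top, so the tin's base is already just inside the rim. I'll release it here for a drop of about 6 mm.

```bash
python3 -m inch '[0,-1,-1,0,0,0,0, 0,-1,-1,0,0,0,0, 0,-1,-1,0,0,0,30, 0,-1,-1,0,0,0,50, 0,-1,-1,0,0,0,60, 0,-1,-1,0,0,0,60, 0,-1,-1,0,0,0,60, 0,-1,-1,0,0,0,60]'
python3 -m inch '[0,0,15,0,0,0,60, 0,0,40,0,0,0,60, 0,0,70,0,0,0,80, 0,0,100,0,0,0,100, 12,-4,130,0,0,0,100, 30,-10,130,0,0,0,100, 40,-15,130,0,0,0,100, 40,-15,130,0,0,0,100]'
python3 - <<'E'
from h import *
k=cam("wrist"); im=bot.camera("wrist"); st(); sc=bot.camera("scene"); a=im[60:360,180:480]; 
b=cv2.resize(sc[215:280,305:395],(415,300),interpolation=cv2.INTER_CUBIC)
cv2.imwrite("pics/w9.png",np.hstack([a,b]))
E
```

```text
clock: 11.08
eef_pos: [0.4398, 0.0173, 0.0148]
tool_rot: [0.168, 0.986, -0.0, -0.0]
ft_force: [-0.9, 0.4, -0.6]
grip_width: 0.0514
grasp_force: 0.0
clock: 11.75
eef_pos: [0.4818, 0.0017, 0.1449]
tool_rot: [0.168, 0.986, -0.0, 0.001]
ft_force: [0.3, -0.4, 0.0]
grip_width: 0.0853
grasp_force: 0.0
t 11.8 tcp [479.6   2.1 143.9] ydir deg 70.6 F [-0.3  0.4 -0.6] w 85.4 g 0.0
```

View pics/w9.png

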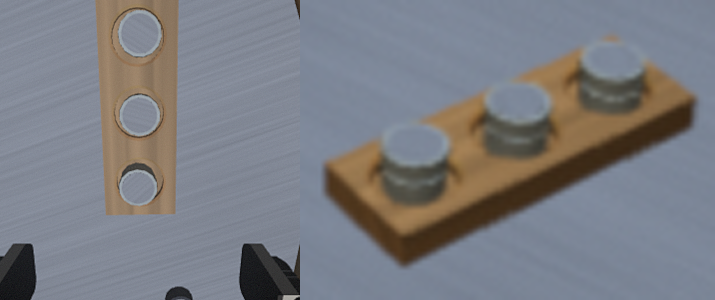

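All three tins stand level in the rack, so the tin is placed. The contact also shows the fingertips are about level with the TCP. Now the cube.

```bash
python3 -m inch '[20,15,15,0,0,0.02,100, 45,33,30,0,0,0.04,100, 73,54,46,0,0,0.06,100, 101,75,46,0,0,0.08,100, 129,96,46,0,0,0.09,100, 152,113,46,0,0,0.09,100, 167,124,46,0,0,0.09,100, 169,126,46,0,0,0.09,100]'
python3 -m inch '[0,0,0,0,0,0,100, 0,0,0,0,0,0,100, 0,0,0,0,0,0,100]'
python3 - <<'E'
from h import *
k=cam("wrist"); im=bot.camera("wrist"); st(); cv2.imwrite("pics/v1.png",im)
for n,p,x in [("doming_cube",box(40,40,48,88),[649,129,-14]),("bench_block",box(56,56,30,48),[652,129,-21]),("firebrick",box(110,64,0,30),[654,128,-22])]:
    for s in bot.silhouettes("wrist",n)[:2]:
        h=cv2.convexHull(np.argwhere(s["mask"])[:,::-1].astype(np.int32)); m=np.zeros((480,640),np.uint8); cv2.fillConvexPoly(m,h,1)
        print(n,round(s["confidence"],2),fit(k,m,p,x),cv2.boundingRect(m))
E
```

```text
clock: 12.52
eef_pos: [0.6492, 0.1308, 0.1879]
tool_rot: [0.122, 0.993, -0.0, -0.002]
ft_force: [0.1, -1.0, 0.5]
grip_width: 0.0856
grasp_force: 0.0
clock: 12.77
eef_pos: [0.6475, 0.1276, 0.1907]
tool_rot: [0.123, 0.992, -0.0, -0.001]
ft_force: [-0.2, -0.2, 0.3]
grip_width: 0.0856
grasp_force: 0.0
t 12.82 tcp [647.8 127.5 191.2] ydir deg 75.8 F [ 0.  -0.2 -0.3] w 85.1 g 0.0
doming_cube 0.75 (array([650.9, 128. , -14.6]), np.float64(0.975)) (291, 205, 55, 62)
bench_block 0.57 (array([654.5, 128. , -20.6]), np.float64(0.968)) (284, 193, 72, 72)
bench_block 0.55 (array([652., 129., -21.]), np.float64(0.0)) (533, 3, 93, 100)
firebrick 0.66 (array([655.8, 128.1, -22.6]), np.float64(0.98)) (279, 160, 86, 127)
```

```bash
python3 -m inch '[1,0,-30,0,0,0,100, 2,0,-60,0,0,0,100, 3,0,-85,0,0,0,100, 3,0,-105,0,0,0,100, 3,0,-118,0,0,0,100, 3,0,-127,0,0,0,100, 3,0,-132,0,0,0,100, 3,0,-134,0,0,0,100]'
python3 -m inch '[0,0,0,0,0,0,70, 0,0,0,0,0,0,50, 0,0,0,0,0,0,30, 0,0,0,0,0,0,0, 0,0,0,0,0,0,0, 0,0,0,0,0,0,0, 0,0,0,0,0,0,0, 0,0,0,0,0,0,0]'
python3 - <<'E'
from h import *
st()
E
```

```text
clock: 13.63
eef_pos: [0.6518, 0.1282, 0.0568]
tool_rot: [0.123, 0.992, -0.0, -0.0]
ft_force: [-0.2, -0.5, 0.6]
grip_width: 0.0855
grasp_force: 0.0
clock: 14.3
eef_pos: [0.6529, 0.1281, 0.0587]
tool_rot: [0.123, 0.992, -0.0, 0.001]
ft_force: [-0.6, -2.2, 5.7]
grip_width: 0.0388
grasp_force: 62.9
t 14.3 tcp [652.9 128.1  58.7] ydir deg 75.8 F [-0.6 -2.2  5.7] w 38.8 g 62.9
```

```bash
python3 -m inch '[0,0,10,0,0,0,0, 0,0,30,0,0,0,0, 3,-20,60,0,0,0.03,0, 8,-50,85,0,0,0.06,0, 14,-85,105,0,0,0.1,0, 20,-120,113,0,0,0.14,0, 25,-155,113,0,0,0.18,0, 30,-190,113,0,0,0.22,0]'
python3 -m inch '[3,-25,0,0,0,0.01,0, 6,-50,0,0,0,0.01,0, 8,-62,0,0,0,0.01,0, 8,-65,0,0,0,0.01,0, 8,-65,0,0,0,0.01,0, 8,-65,0,0,0,0.01,0]'
python3 - <<'E'
from h import *
k=cam("wrist"); im=bot.camera("wrist"); st(); cv2.imwrite("pics/v2.png",im)
for s in bot.silhouettes("wrist","punch_stand")[:2]:
    print("stand",round(s["confidence"],2),cv2.boundingRect(s["mask"].astype(np.uint8)),[np.round(v,1) for v in rect(k,s["mask"],.02)])
for s in bot.spot_point("wrist","punch_stand")[:2]: print(s["uv"],round(s["confidence"],2),toW(k,s["uv"],0)*1000)
for s in bot.silhouettes("wrist","doming_cube")[:1]: 
    z=bot.get_obs()["eef_pos"][2]*1000-10.7; o=bot.get_obs()["eef_pos"]*1000
    print("cube",cv2.boundingRect(s["mask"].astype(np.uint8)),fit(k,s["mask"],box(40,40,z,z+40),[o[0],o[1],-1]))
t=cam("top"); bot.camera("top")
for s in bot.silhouettes("top","punch_stand")[:1]: print("top",fit(t,s["mask"],box(160,70,0,20),[692,-127,0]))
E
```

```text
clock: 14.97
eef_pos: [0.682, -0.0625, 0.1706]
tool_rot: [0.012, 1.0, 0.0, 0.0]
ft_force: [-0.5, 0.1, -4.7]
grip_width: 0.0388
grasp_force: 61.9
clock: 15.47
eef_pos: [0.6897, -0.125, 0.1695]
tool_rot: [0.008, 1.0, 0.001, -0.001]
ft_force: [0.3, 0.4, -4.5]
grip_width: 0.0391
grasp_force: 61.8
t 15.52 tcp [ 689.8 -124.6  169.7] ydir deg 89.1 F [ 0.   0.5 -4.8] w 38.9 g 61.8
stand 0.86 (268, 125, 88, 132) [array([ 665.8, -128.8]), array([ 70.4, 110.6]), np.float64(88.9)]
[309.8, 168.9] 0.9 [[ 646.79503315 -130.10393558]]
cube (263, 250, 110, 130) (array([ 6.883e+02, -1.243e+02, -6.000e-01]), np.float64(0.958))
top (array([ 683.6, -109.9,  -26.8]), np.float64(0.246))
```

View pics/v2.png

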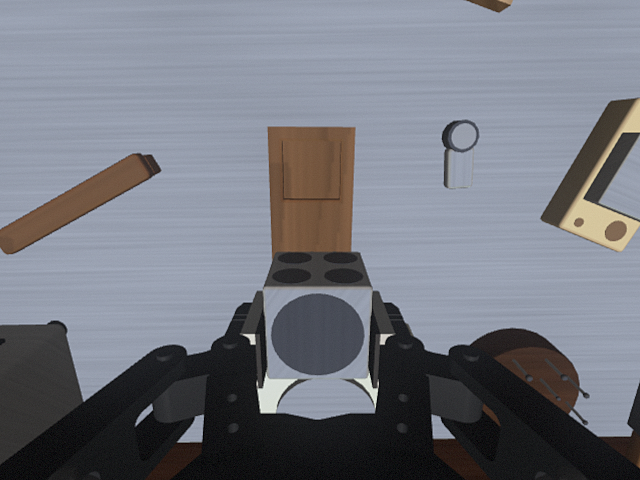

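The recess shows with corners near (282,139), (341,139), (340,198) and (284,198). The held cube is at (318,333), with the stand ahead of it.

```bash
python3 - <<'E'
from h import *
k=cam("wrist"); im=bot.camera("wrist"); st()
c=np.array([[282,139],[341,139],[340,198],[284,198]],np.float32)
c=cv2.cornerSubPix(cv2.cvtColor(im,6),c.reshape(-1,1,2),(4,4),(-1,-1),(3,50,.01)).reshape(-1,2); print(c)
w=toW(k,c,.02)*1000; print(w.round(1),w.mean(0))
o=bot.get_obs()["eef_pos"]*1000; z=o[2]-10.7
for s in bot.silhouettes("wrist","doming_cube")[:1]: print("cube-tcp",fit(k,s["mask"],box(40,40,z,z+40),[o[0],o[1],-1])[0][:2]-o[:2])
E
```

```text
t 15.82 tcp [ 690.1 -125.5  170.3] ydir deg 89.1 F [-0.2 -0.1 -3.5] w 38.8 g 61.8
[[282.73053 138.9085 ]
 [340.59268 139.4529 ]
 [340.64136 197.58128]
 [284.5416  197.86325]]
[[ 621.4 -151.5]
 [ 622.6 -104.9]
 [ 669.9 -104.6]
 [ 669.4 -152.1]] [ 645.80964846 -128.28034249]
cube-tcp [-1.37202177  0.71634254]
```

```bash
python3 -m inch '[-14,-1,0,0,0,0,0, -28,-2,0,0,0,0,0, -43,-4,-10,0,0,0,0, -43,-4,-40,0,0,0,0, -43,-4,-75,0,0,0,0, -43,-4,-105,0,0,0,0, -43,-4,-122,0,0,0,0, -43,-4,-128,0,0,0,0]'
python3 -m inch '[0,0,0,0,0,0,0, 0,0,0,0,0,0,0, 0,0,-5,0,0,0,0, 0,0,-10,0,0,0,0, 0,0,-14,0,0,0,0, 0,0,-17,0,0,0,0, 0,0,-19,0,0,0,0, 0,0,-19,0,0,0,0]'
python3 - <<'E'
from h import *
st()
E
```

```text
clock: 16.53
eef_pos: [0.6438, -0.1298, 0.0378]
tool_rot: [0.008, 1.0, 0.001, -0.004]
ft_force: [-0.9, 0.5, -6.0]
grip_width: 0.0389
grasp_force: 61.7
clock: 17.2
eef_pos: [0.647, -0.1306, 0.023]
tool_rot: [0.008, 1.0, -0.0, -0.0]
ft_force: [0.4, -0.6, -5.5]
grip_width: 0.0392
grasp_force: 62.1
t 17.2 tcp [ 647.  -130.6   23. ] ydir deg 89.0 F [ 0.4 -0.6 -5.5] w 39.2 g 62.1
```

```bash
python3 -m inch '[0,1,-1,0,0,0,0, 0,1,-1,0,0,0,0, 0,1,-1,0,0,0,0]'
python3 -m inch '[0,0,0,0,0,0,50, 0,0,0,0,0,0,60, 0,0,0,0,0,0,70, 0,0,0,0,0,0,70, 0,0,0,0,0,0,70, 0,0,30,0,0,0,70, 0,0,60,0,0,0,70, 0,0,90,0,0,0,70]'
python3 -m inch '[10,0,30,0,0,0,100, 25,0,40,0,0,0,100, 40,0,50,0,0,0,100, 40,0,50,0,0,0,100, 40,0,50,0,0,0,100]'
python3 - <<'E'
from h import *
k=cam("wrist"); im=bot.camera("wrist"); st(); cv2.imwrite("pics/v3.png",im)
for s in bot.silhouettes("wrist","doming_cube")[:2]: 
    for z in(12,20): print(z,"cube",round(s["confidence"],2),cv2.boundingRect(s["mask"].astype(np.uint8)),fit(k,s["mask"],box(40,40,z,z+40),[646,-129,-1]))
print(toP(k,np.array([[622,-104.5,20],[622,-152,20],[670,-104.5,20],[670,-152,20]])/1000).round())
s2=cam("scene"); bot.camera("scene")
for s in bot.silhouettes("scene","doming_cube")[:1]:
    for z in(12,20): print(z,"scene",round(s["confidence"],2),fit(s2,s["mask"],box(40,40,z,z+40),[646,-129,-1]))
E
```

```text
clock: 17.45
eef_pos: [0.6472, -0.1301, 0.0227]
tool_rot: [0.009, 1.0, -0.0, 0.0]
ft_force: [-0.8, -2.2, -0.6]
grip_width: 0.0392
grasp_force: 62.1
clock: 18.12
eef_pos: [0.6464, -0.1293, 0.1124]
tool_rot: [0.008, 1.0, 0.0, -0.001]
ft_force: [-0.7, 0.5, -0.1]
grip_width: 0.0594
grasp_force: 0.0
clock: 18.53
eef_pos: [0.6875, -0.1294, 0.1621]
tool_rot: [0.008, 1.0, -0.0, 0.0]
ft_force: [-0.3, -0.8, -0.6]
grip_width: 0.0852
grasp_force: 0.0
t 18.58 tcp [ 686.3 -129.4  161.1] ydir deg 89.0 F [-1.2 -0.2 -0.1] w 85.6 g 0.0
12 cube 0.72 (287, 147, 58, 59) (array([ 6.455e+02, -1.295e+02,  2.000e-01]), np.float64(0.978))
20 cube 0.72 (287, 147, 58, 59) (array([ 6.446e+02, -1.292e+02, -4.000e-01]), np.float64(0.934))
[[347. 142.]
 [287. 143.]
 [346. 202.]
 [289. 203.]]
12 scene 0.74 (array([ 644.6, -130.1,   -1.4]), np.float64(0.909))
20 scene 0.74 (array([ 650.1, -123.5,   -9.4]), np.float64(0.897))
```

The fits put the cube in its recess: wrist (645.5,-129.5) and scene (644.6,-130.1), both matching a base at 12 mm. Next is the block.

```bash
python3 -m inch '[-3,20,0,0,0,-0.03,100, -8,55,0,0,0,-0.08,100, -13,93,0,0,0,-0.12,100, -18,131,0,0,0,-0.17,100, -23,169,0,0,0,-0.22,100, -28,207,0,0,0,-0.27,100, -33,240,0,0,0,-0.32,100, -36,257,0,0,0,-0.34,100]'
python3 -m inch '[0,0,0,0,0,0,100, 0,0,0,0,0,0,100, 0,0,0,0,0,0,100]'
python3 - <<'E'
from h import *
k=cam("wrist"); im=bot.camera("wrist"); st(); cv2.imwrite("pics/v4.png",im)
for n,p,x in [("bench_block",box(56,56,30,48),[653,129,-21]),("firebrick",box(110,64,0,30),[654,128,-22])]:
    for s in bot.silhouettes("wrist",n)[:2]:
        h=cv2.convexHull(np.argwhere(s["mask"])[:,::-1].astype(np.int32)); m=np.zeros((480,640),np.uint8); cv2.fillConvexPoly(m,h,1)
        print(n,round(s["confidence"],2),fit(k,m,p,x),cv2.boundingRect(m))
E
```

```text
clock: 19.4
eef_pos: [0.649, 0.1315, 0.1614]
tool_rot: [0.177, 0.984, 0.0, -0.001]
ft_force: [-1.0, -0.2, -0.5]
grip_width: 0.0854
grasp_force: 0.0
clock: 19.65
eef_pos: [0.6505, 0.1266, 0.1617]
tool_rot: [0.178, 0.984, -0.0, -0.0]
ft_force: [-0.4, 0.0, -0.2]
grip_width: 0.0851
grasp_force: 0.0
t 19.7 tcp [650.8 126.1 161.8] ydir deg 69.5 F [-0.6 -0.3  0.2] w 85.7 g 0.0
bench_block 0.83 (array([654.9, 127.8, -21.2]), np.float64(0.979)) (283, 198, 75, 74)
bench_block 0.78 (array([653., 129., -21.]), np.float64(0.0)) (538, 0, 102, 66)
firebrick 0.82 (array([655.9, 128.1, -22.7]), np.float64(0.981)) (281, 160, 83, 135)
firebrick 0.73 (array([683.9, 115.5, -22.9]), np.float64(0.571)) (282, 197, 77, 76)
```

```bash
python3 -m inch '[1,0,-30,0,0,0,100, 2,1,-60,0,0,0,100, 4,1,-85,0,0,-0.01,100, 4,1,-105,0,0,-0.01,100, 4,1,-118,0,0,-0.01,100, 4,1,-126,0,0,-0.01,100, 4,1,-130,0,0,-0.01,100, 4,1,-131,0,0,-0.01,100]'
python3 -m inch '[0,0,0,0,0,0,80, 0,0,0,0,0,0,60, 0,0,0,0,0,0,40, 0,0,0,0,0,0,0, 0,0,0,0,0,0,0, 0,0,0,0,0,0,0, 0,0,0,0,0,0,0, 0,0,0,0,0,0,0]'
python3 - <<'E'
from h import *
st()
E
```

```text
clock: 20.47
eef_pos: [0.655, 0.1276, 0.0306]
tool_rot: [0.183, 0.983, -0.0, -0.0]
ft_force: [-1.0, -0.0, 0.3]
grip_width: 0.0852
grasp_force: 0.0
clock: 21.13
eef_pos: [0.6563, 0.1282, 0.0332]
tool_rot: [0.182, 0.983, 0.0, 0.002]
ft_force: [-1.5, -1.5, 5.7]
grip_width: 0.0542
grasp_force: 66.3
t 21.13 tcp [656.3 128.2  33.2] ydir deg 69.0 F [-1.5 -1.5  5.7] w 54.2 g 66.3
```

```bash
python3 -m inch '[0,0,8,0,0,0,0, 0,0,25,0,0,0,0, -8,8,50,0,0,0,0, -30,27,80,0,0,0,0, -58,52,105,0,0,0,0, -87,77,117,0,0,0,0, -116,102,117,0,0,0,0, -145,128,117,0,0,0,0]'
python3 -m inch '[-25,22,0,0,0,0,0, -42,37,0,0,0,0,0, -47,42,0,0,0,0,0, -47,42,0,0,0,0,0, -47,42,0,0,0,0,0, -47,42,0,0,0,0,0]'
python3 - <<'E'
from h import *
k=cam("wrist"); im=bot.camera("wrist"); st(); cv2.imwrite("pics/v5.png",im)
for s in bot.silhouettes("wrist","rubber_pad")[:2]: 
    print(round(s["confidence"],2),cv2.boundingRect(s["mask"].astype(np.uint8)),fit(k,s["mask"],box(100,100,0,25),[413,318,27]),[np.round(v,1) for v in rect(k,s["mask"],.025)])
o=bot.get_obs()["eef_pos"]*1000; z=o[2]-3
for s in bot.silhouettes("wrist","bench_block")[:2]: print("block",cv2.boundingRect(s["mask"].astype(np.uint8)),fit(k,s["mask"],box(56,56,z,z+18),[o[0],o[1],-21]))
t=cam("top"); bot.camera("top")
for s in bot.silhouettes("top","rubber_pad")[:1]: print("top",fit(t,s["mask"],box(100,100,0,25),[413,318,27]))
E
```

```text
clock: 21.8
eef_pos: [0.5086, 0.2576, 0.1492]
tool_rot: [0.183, 0.983, 0.001, 0.0]
ft_force: [-0.6, 1.0, -6.5]
grip_width: 0.0539
grasp_force: 65.2
clock: 22.3
eef_pos: [0.4637, 0.2978, 0.1479]
tool_rot: [0.183, 0.983, -0.0, 0.0]
ft_force: [0.6, 0.1, -4.8]
grip_width: 0.0542
grasp_force: 65.2
t 22.35 tcp [463.8 297.6 147.8] ydir deg 68.9 F [ 1.  -0.2 -3.8] w 54.3 g 65.2
0.96 (230, 56, 183, 186) (array([412.7, 320.9,  26.3]), np.float64(0.973)) [array([412.5, 321. ]), array([99.9, 99.5]), np.float64(26.4)]
block (247, 242, 142, 131) (array([464. , 298.8, -21.1]), np.float64(0.957))
block (395, 261, 87, 78) (array([498. , 335.8, -84.3]), np.float64(0.217))
top (array([412.5, 321.5,  28.9]), np.float64(0.671))
```

```bash
python3 -m inch '[-8,4,0,0,0,-0.1,0, -17,8,0,0,0,-0.2,0, -26,12,0,0,0,-0.3,0, -35,16,-10,0,0,-0.4,0, -44,20,-30,0,0,-0.5,0, -51,22,-50,0,0,-0.6,0, -51,22,-70,0,0,-0.7,0, -51,22,-85,0,0,-0.74,0]'
python3 -m inch '[0,0,-10,0,0,0,0, 0,0,-18,0,0,0,0, 0,0,-25,0,0,0,0, 0,0,-29,0,0,0,0, 0,0,-32,0,0,0,0, 0,0,-34,0,0,0,0, 0,0,-34,0,0,0,0]'
python3 - <<'E'
from h import *
st()
E
```

```text
clock: 23.22
eef_pos: [0.4113, 0.3198, 0.0617]
tool_rot: [0.527, 0.85, -0.001, -0.0]
ft_force: [-0.3, 1.0, -4.7]
grip_width: 0.0541
grasp_force: 65.1
clock: 23.8
eef_pos: [0.4122, 0.3205, 0.0292]
tool_rot: [0.526, 0.851, 0.0, 0.0]
ft_force: [-0.4, -0.0, -5.5]
grip_width: 0.054
grasp_force: 65.1
t 23.8 tcp [412.2 320.5  29.2] ydir deg 26.6 F [-0.4 -0.  -5.5] w 54.0 g 65.1
```

```bash
python3 -m inch '[0,0,-1,0,0,0,0, 0,0,-2,0,0,0,0, 0,0,-2,0,0,0,0, 0,0,-2,0,0,0,0]'
```

```text
clock: 24.13
eef_pos: [0.4125, 0.3208, 0.0282]
tool_rot: [0.526, 0.851, 0.001, 0.0]
ft_force: [-0.3, -0.8, 3.4]
grip_width: 0.054
grasp_force: 66.0
```

```bash
python3 -m inch '[0,0,0,0,0,0,80, 0,0,0,0,0,0,90, 0,0,0,0,0,0,100, 0,0,0,0,0,0,100, 0,0,20,0,0,0,100, 0,0,50,0,0,0,100, 5,-10,85,0,0,0,100, 12,-25,120,0,0,0,100]'
python3 -m inch '[6,-11,10,0,0,0,100, 6,-11,10,0,0,0,100, 6,-11,10,0,0,0,100]'
python3 - <<'E'
from h import *
k=cam("wrist"); im=bot.camera("wrist"); st(); cv2.imwrite("pics/v6.png",im)
for s in bot.silhouettes("wrist","rubber_pad")[:1]: print("pad",fit(k,cv2.morphologyEx(s["mask"].astype(np.uint8),3,np.ones((121,121))),box(100,100,0,25),[413,318,27]))
for s in bot.silhouettes("wrist","bench_block")[:2]: print("block",round(s["confidence"],2),fit(k,s["mask"],box(56,56,25,43),[413,321,26]))
E
```

```text
clock: 24.8
eef_pos: [0.4233, 0.2958, 0.1479]
tool_rot: [0.525, 0.851, -0.001, -0.0]
ft_force: [1.5, -0.3, 0.8]
grip_width: 0.0856
grasp_force: 0.0
clock: 25.05
eef_pos: [0.4305, 0.2843, 0.1573]
tool_rot: [0.526, 0.85, 0.001, 0.0]
ft_force: [-0.4, -0.8, -1.1]
grip_width: 0.0857
grasp_force: 0.0
t 25.1 tcp [429.4 284.1 156.1] ydir deg 26.6 F [-0.5  0.2 -0.5] w 85.6 g 0.0
pad (array([412.8, 321.2,  26.3]), np.float64(0.976))
block 0.77 (array([413., 321.,  26.]), np.float64(0.0))
block 0.59 (array([413.4, 323.3,  26.3]), np.float64(0.979))
```

```bash
python3 -m inch '[27,-19,0,0,0,0.09,100, 54,-38,0,0,0,0.18,100, 81,-57,0,0,0,0.27,100, 108,-76,0,0,0,0.36,100, 136,-95,0,0,0,0.45,100, 164,-115,0,0,0,0.54,100, 191,-134,0,0,0,0.62,100, 215,-150,0,0,0,0.68,100]'
python3 -m inch '[8,-6,0,0,0,0.03,100, 8,-6,0,0,0,0.03,100, 8,-6,0,0,0,0.03,100, 8,-6,0,0,0,0.03,100]'
python3 - <<'E'
from h import *
k=cam("wrist"); im=bot.camera("wrist"); st(); cv2.imwrite("pics/v7.png",im)
for s in bot.silhouettes("wrist","firebrick")[:2]: print(round(s["confidence"],2),fit(k,s["mask"],box(110,64,0,30),[656,128,-22]))
E
```

```text
clock: 25.87
eef_pos: [0.6454, 0.1335, 0.1544]
tool_rot: [0.21, 0.978, -0.001, -0.002]
ft_force: [0.4, 0.9, 0.5]
grip_width: 0.0854
grasp_force: 0.0
clock: 26.2
eef_pos: [0.6515, 0.1294, 0.1556]
tool_rot: [0.197, 0.98, -0.0, -0.002]
ft_force: [-0.1, -0.3, 0.2]
grip_width: 0.0853
grasp_force: 0.0
t 26.25 tcp [651.6 129.6 156.2] ydir deg 67.3 F [0.2 0.8 0.9] w 85.0 g 0.0
0.57 (array([655.9, 128.3, -22.6]), np.float64(0.969))
```

Δ = (+4,-1,-147) brings the TCP to z≈9.

```bash
python3 -m inch '[2,-1,-30,0,0,0,100, 4,-1,-60,0,0,0,100, 4,-1,-90,0,0,0,100, 4,-1,-112,0,0,0,100, 4,-1,-128,0,0,0,100, 4,-1,-138,0,0,0,100, 4,-1,-144,0,0,0,100, 4,-1,-147,0,0,0,100]'
python3 -m inch '[0,0,0,0,0,0,90, 0,0,0,0,0,0,70, 0,0,0,0,0,0,50, 0,0,0,0,0,0,0, 0,0,0,0,0,0,0, 0,0,0,0,0,0,0, 0,0,0,0,0,0,0]'
python3 - <<'E'
from h import *
st()
E
```

```text
clock: 26.97
eef_pos: [0.6565, 0.128, 0.0098]
tool_rot: [0.197, 0.98, -0.0, -0.0]
ft_force: [1.4, 0.6, -0.1]
grip_width: 0.0853
grasp_force: 0.0
clock: 27.55
eef_pos: [0.6585, 0.1277, 0.0121]
tool_rot: [0.197, 0.98, 0.001, 0.002]
ft_force: [-0.6, -1.0, 6.0]
grip_width: 0.0622
grasp_force: 68.3
t 27.55 tcp [658.5 127.7  12.1] ydir deg 67.3 F [-0.6 -1.   6. ] w 62.2 g 68.3
```

```bash
python3 -m inch '[0,0,8,0,0,0,0, 0,0,28,0,0,0,0, 0,-4,58,0,0,0,0, -4,-16,90,0,0,0,0, -12,-42,115,0,0,0,0, -21,-76,128,0,0,0,0, -31,-112,128,0,0,0,0, -41,-149,128,0,0,0,0]'
python3 -m inch '[-10,-37,0,0,0,0,0, -20,-74,0,0,0,0,0, -30,-111,0,0,0,0,0, -40,-148,0,0,0,0,0, -50,-185,0,0,0,0,0, -60,-222,0,0,0,0,0, -70,-259,0,0,0,0,0, -80,-294,0,0,0,0,0]'
python3 -m inch '[-9,-34,0,0,0,0,0, -16,-60,0,0,0,0,0, -20,-72,0,0,0,0,0, -20,-73,0,0,0,0,0, -20,-73,0,0,0,0,0, -20,-73,0,0,0,0,0]'
python3 - <<'E'
from h import *
k=cam("wrist"); im=bot.camera("wrist"); st(); cv2.imwrite("pics/v8.png",im)
for s in bot.silhouettes("wrist","soldering_stand")[:2]: print(round(s["confidence"],2),cv2.boundingRect(s["mask"].astype(np.uint8)),fit(k,s["mask"],cyl(150,0,22),[396,-337,0]))
o=bot.get_obs()["eef_pos"]*1000; z=o[2]-12
for s in bot.silhouettes("wrist","firebrick")[:2]: print("brick",round(s["confidence"],2),cv2.boundingRect(s["mask"].astype(np.uint8)),fit(k,s["mask"],box(110,64,z,z+30),[o[0],o[1],-22.7]))
t=cam("top"); bot.camera("top")
for s in bot.silhouettes("top","soldering_stand")[:1]: print("top",fit(t,s["mask"],cyl(150,0,22),[396,-337,0]))
E
```

```text
clock: 28.22
eef_pos: [0.6162, -0.0224, 0.14]
tool_rot: [0.196, 0.981, 0.0, 0.001]
ft_force: [0.2, -0.7, -2.0]
grip_width: 0.0624
grasp_force: 67.5
clock: 28.88
eef_pos: [0.5347, -0.3174, 0.1381]
tool_rot: [0.197, 0.98, 0.0, -0.0]
ft_force: [0.8, -0.3, -2.6]
grip_width: 0.0619
grasp_force: 67.5
clock: 29.38
eef_pos: [0.5162, -0.3872, 0.1379]
tool_rot: [0.197, 0.98, 0.001, -0.0]
ft_force: [0.2, 0.1, -2.2]
grip_width: 0.0622
grasp_force: 67.4
t 29.43 tcp [ 516.5 -386.8  138. ] ydir deg 67.4 F [ 0.5 -0.2 -1. ] w 62.2 g 67.4
0.6 (200, 0, 227, 162) (array([ 396.8, -338.8,    4.8]), np.float64(0.993))
brick 0.79 (231, 174, 174, 249) (array([ 515.5, -385.5,  -22.5]), np.float64(0.923))
top (array([ 397.3, -339.1,    0.9]), np.float64(0.965))
```

```bash
python3 -m inch '[-30,12,0,0,0,0,0, -60,24,0,0,0,0,0, -90,36,-10,0,0,0,0, -112,44,-30,0,0,0,0, -119,47,-55,0,0,0,0, -119,47,-75,0,0,0,0, -119,47,-88,0,0,0,0, -119,47,-95,0,0,0,0]'
python3 -m inch '[0,0,-2,0,0,0,0, 0,0,-4,0,0,0,0, 0,0,-6,0,0,0,0, 0,0,-7,0,0,0,0, 0,0,-8,0,0,0,0, 0,0,-8,0,0,0,0]'
python3 - <<'E'
from h import *
st()
E
```

```text
clock: 30.3
eef_pos: [0.3961, -0.3401, 0.0416]
tool_rot: [0.197, 0.98, 0.001, -0.001]
ft_force: [-0.1, 0.1, -1.5]
grip_width: 0.0623
grasp_force: 67.4
clock: 30.8
eef_pos: [0.3973, -0.3418, 0.0354]
tool_rot: [0.197, 0.98, -0.0, 0.0]
ft_force: [-0.0, 0.4, -1.4]
grip_width: 0.0623
grasp_force: 67.4
t 30.8 tcp [ 397.3 -341.8   35.4] ydir deg 67.3 F [-0.   0.4 -1.4] w 62.3 g 67.4
```

```bash
python3 -m inch '[0,2,-1,0,0,0,0, 0,2,-2,0,0,0,0, 0,2,-2,0,0,0,0, 0,2,-2,0,0,0,0]'
```

```text
clock: 31.13
eef_pos: [0.3973, -0.3396, 0.0341]
tool_rot: [0.197, 0.98, -0.0, 0.001]
ft_force: [-2.1, 1.2, 6.0]
grip_width: 0.062
grasp_force: 68.2
```

```bash
python3 -m inch '[0,0,0,0,0,0,80, 0,0,0,0,0,0,100, 0,0,0,0,0,0,100, 0,0,0,0,0,0,100, 0,0,20,0,0,0,100, 0,0,50,0,0,0,100, 10,-4,85,0,0,0,100, 25,-10,120,0,0,0,100]'
python3 -m inch '[20,-8,10,0,0,0,100, 40,-16,20,0,0,0,100, 40,-16,30,0,0,0,100, 40,-16,30,0,0,0,100, 40,-16,30,0,0,0,100]'
python3 - <<'E'
from h import *
k=cam("wrist"); im=bot.camera("wrist"); st(); cv2.imwrite("pics/v9.png",im)
for s in bot.silhouettes("wrist","firebrick")[:2]: print("brick",round(s["confidence"],2),fit(k,s["mask"],box(110,64,22,52),[397,-339,-22.7]))
sc=bot.camera("scene"); s2=cam("scene")
for n,p,x in [("firebrick",box(110,64,22,52),[397,-339,-22.7]),("doming_cube",box(40,40,12,52),[646,-129,-1]),("bench_block",box(56,56,25,43),[413,322,26])]:
    for s in bot.silhouettes("scene",n)[:2]: print("scene",n,round(s["confidence"],2),fit(s2,s["mask"],p,x))
cv2.imwrite("pics/end.png",cv2.resize(sc[130:400,150:560],(800,527),interpolation=cv2.INTER_CUBIC))
E
```

```text
clock: 31.8
eef_pos: [0.4204, -0.3486, 0.1536]
tool_rot: [0.197, 0.98, 0.001, -0.002]
ft_force: [1.1, -0.1, -0.4]
grip_width: 0.0856
grasp_force: 0.0
clock: 32.22
eef_pos: [0.4616, -0.3654, 0.1828]
tool_rot: [0.197, 0.98, 0.0, -0.0]
ft_force: [-0.5, -0.3, -0.6]
grip_width: 0.0853
grasp_force: 0.0
t 32.27 tcp [ 461.  -365.   182.2] ydir deg 67.3 F [-0.1 -0.1  0.1] w 85.3 g 0.0
brick 0.76 (array([ 396.7, -338.1,  -22.2]), np.float64(0.972))
scene firebrick 0.86 (array([ 396. , -338.9,  -23.1]), np.float64(0.93))
scene firebrick 0.37 (array([ 397. , -339. ,  -22.7]), np.float64(0.0))
scene doming_cube 0.76 (array([ 644.5, -129.5,    2.7]), np.float64(0.907))
scene bench_block 0.77 (array([412. , 321.8,  26.7]), np.float64(0.924))
scene bench_block 0.59 (array([413., 322.,  26.]), np.float64(0.0))
```

View pics/end.png

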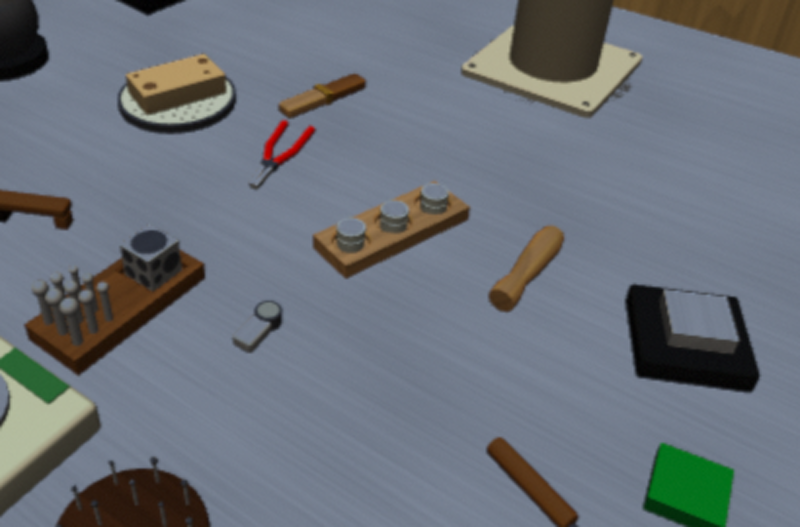

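Everything is in place: brick on the stand (178,85), cube in its recess (152,255), three tins in the rack, steel block centred on the pad (700,325).

```bash
python3 -c "
from workcell import bot
print(bot.job_done())"
```

```text
the job is handed in; nothing more can be done
None
```

I handed the job in at about 32 s: the tin is in the middle rack hole, the doming cube in the recess, the bench block mid-pad and the firebrick mid-stand. All four are released, and the two rack tins are still in their holes.

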